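# Close the date container: hook the lid under the lip, snap it down into the clip

## Task

Close the date container: slide its loose lid back until the far edge is hooked under the lip of the container's hood, then press the near edge down so that the lid swings flat onto the rim and snaps home under the steel clip. Leave the tin, the dish and the two shakers where they stand.

Things in the scene. Friction and masses are not known exactly. Their poses are not given: they have to be found in the camera images.
- container: Open grey plastic date container, 170 (x) x 130 (y) mm, fixed on the oak shelf (shelf top 40 mm above the work surface). Origin: centre of its underside; x runs level from its clip side (near the robot) to its hood side (far), z up; yaw within 0.4 rad. The rim that carries the lid is at z = 70 mm, a ledge 22 mm wide along both sides. Front wall's outer face x = -85.
- lip_edge (a point): Middle of the lower front edge of the hood's lip (container x +67, z 80 mm). The hood runs along the far wall (inner face x +81, top z 84): a 4 mm thick lip, 10 mm above the rim, closed at both ends by cheeks (inner faces y +-73) that flare outwards to about y +-84 at x +48. The lid's far edge goes under the lip.
- clip_nose (a point): Tip of the inward nose of the stainless spring clip at the middle of the front rim (container x -88, z 79.5 mm). A leaf 30 mm wide (y +-15) standing at x -96; above the nose it flares outwards to x -98, z 96. The hooked lid's near edge stands on this flare, some 13 mm above the rim; pressing it down with 4 to 17 N bends the clip outwards until the nose springs back over the lid.
- clip (a joint): Outward bend of the clip about its foot (container z 30 mm), rad: 0 at rest (free, or snapped over the lid), about 0.05 while the lid's edge passes the nose, stop at 0.3.
- lid_center (a point): Middle of the top face of the loose lid: flat light-grey plastic plate 172 (x) x 140 (y) x 5 mm, 0.10 to 0.20 kg; x to its far edge. At first it lies on the container 35 to 55 mm too far forward, up to 11 mm sideways, 0.11 rad askew, sloping up about 0.19 rad to its near edge. Closed: container x -5, top at z 75 mm, 3 mm play to each cheek, jutting 6 mm past the front wall, 5 past the sides.
- lid_front (a point): Middle of the lid's near edge (-86 mm along lid x), on its top face. At first it sticks out free in front of the clip; it can be pushed on both sides of the clip.
- lid_rear (a point): Middle of the lid's far edge (+86 mm along lid x), on its top face. At first it rests on the side ledges in front of the lip; fully hooked it is at container x about +81, against the far wall.
- tin_mid (a point): Copper-tone aluminium tin, 75 mm across, 99 mm high, standing on the shelf; point on its axis 50 mm up. Bystander.
- dish_mid (a point): White porcelain dish, 110 mm across, 28 mm high; point on its axis 14 mm up. Bystander.
- shaker_a_mid (a point): Clear acrylic spice shaker with metal cap, 43 mm across, 84 mm high; point half-way up its axis. Bystander.
- shaker_b_mid (a point): Second shaker, same shape and size; point half-way up its axis. Bystander.
There are look-alikes about, which are no part of the job. Of the things that look like the part that bears lid_center, the larger one is meant.

How it is judged:
By the outcome, as a careful person would: the job done as asked, in the order asked, and still so for the second after the job is handed in, with the robot touching nothing.
It also fails if it takes over 58 s, if anything falls off the work surface, if the arm or the gripper's body presses on something with over 40 N, if the wrist force passes 120 N, or if a joint passes its speed limit or range.

## Robot

A 6-joint arm with a two-finger parallel gripper is mounted at the origin on the work surface. World frame = base frame: x ahead of the robot, y to its left, z up, the work surface at z = 0. Lengths are in m, angles in rad, forces in N, time in s.
With the tool pointing down it reaches from about 0.425 to 0.95 m from the base axis. Payload 3.5 kg.
Tool frame: the origin (TCP) lies at the very end of the fingers, on their centre line; the grasp point (between the pads) lies 19 mm behind it; z points along the fingers, y is the direction in which the jaws open and shut (so a half turn about z gives the same grasp; the last joint's range is limited). The gripper opens to 85 mm and grips with 20 to 120 N. Pads are 22 mm wide; open, the fingers measure 114 mm over their backs; the gripper's body (76 mm by 85 mm) begins 54 mm behind the grasp point. The pads swing forward as they close: fully open they stand 13 mm farther back than shut.
Start: joints at [1.093, 0.286, 1.577, -0, 1.279, -0.15], TCP at [0.217, 0.639, 0.231] pointing down, gripper open.
Joint ranges: [-2.77, 2.77], [-0.9, 2.22], [0.21, 2.48], [-1.53, 4.67], [0.24, 2.81], [-2.84, 2.84]. Speed limits (rad/s): [2.79, 2.79, 3.14, 3.14, 3.14, 3.14].

## Interface

Orientations are given as a unit quaternion [x, y, z, w].
In Python, from plant import ctrl, eyes, ticket gives the robot as it stands.
- The arm moves only by the tool send_rows, never from a script. Its arguments are lists of equal length, an entry for each row: "translation": the shift along the tool's x, y, z in units of 30 mm (1.0 is 30 mm), a list of three; "rotation": the turn, a rotation vector about the tool's x, y, z in units of 5 degrees (1.0 is 5 degrees), a list of three; "grip": the finger opening in mm, from 0 to 85.4. A call has 1 to 5 rows; each row shifts and turns the commanded pose from where the row before left it, along the tool's axes as they then stand; what a row does not reach is not made up. A row lasts 1/8 s, in which the tool goes at most 62.5 mm and 10.7 degrees, less where a joint would pass 70% of its speed; a pose out of reach is approached as far as the arm can. A call is refused whole if a number of a shift passes 1 or a number of a turn 1, either way. A call with a gripper value outside its range is refused whole. The fingers move at their own pace and stop on an object; "squeeze" is the grip in N (left out, the last holds). Time passes only in rows, so rows that do not move let the fingers close. It gives the time, the measured TCP pose, the force and the opening at its end, in the units of the state.
- ctrl.get_state(): the state, without advancing time (a new reading comes with each control period).
- eyes.read_camera(name): name is "side" or "top"; returns a dict with "image" (420x560x3 uint8, blue, green, red), "mtx" (3x3 intrinsics, pixels), "xyz" and "orientation" of the camera in the world. Camera axes: x right, y down, z forward; pixel columns grow to the right and rows downward; lengths in m; the calibration is good to about 2 mm. A picture is of the moment at which its call begins. There is no depth.
- ticket.sign_off(): hands the job in, once; it reports no verdict.
The state is a dict: "time": time; "qpos": joint angles; "dq": joint speeds; "joint_efforts": joint torques, N m; "eef_pos": TCP position; "tcp_rot": TCP orientation; "contact_force": force on the tool from outside, world axes, zero at the start; "wrist_torque": the same for the moment, N m; "opening": opening from 0.0 (shut) to 1.0 (fully open).
Only numpy, scipy, OpenCV 4.12 (cv2) and the standard library are available. Lean on these libraries where they do the work, as an engineer would, in place of code of your own. Each camera call takes 0.05 s, during which the arm holds its last target. There are 200 camera calls.

## Working session

There is one attempt and no reset: what is moved stays moved. The work goes in short steps, Python scripts to look and compute and a tool call to move; the robot and the scene stay as the last step left them, time stands still between calls to the robot, and variables do not carry over. Pictures are saved under pics/ and viewed, about 8 in all and at most 12, crops included, and the job is handed in when it is done.

Besides the shell and the picture viewer there is one more tool, called after "Emit:" in YAML: its name, and indented under it one key for each argument. send_rows: Moves the arm, as the interface text tells. Its arguments: {"type":"object","properties":{"translation":{"type":"array"},"rotation":{"type":"array"},"grip":{"type":"array"},"squeeze":{"type":"number"}},"required":["translation","rotation","grip"]}

```bash
mkdir -p pics; cat > h.py <<'E'
import numpy as np, cv2
from scipy.spatial.transform import Rotation as R
from plant import ctrl, eyes, ticket
def cam(n):
    c=eyes.read_camera(n); c['n']=n; return c
def _R(c):
    o=np.array(c['orientation'],float); return o if o.shape==(3,3) else R.from_quat(o).as_matrix()
def onz(c,uv,z):
    d=_R(c)@np.linalg.inv(np.array(c['mtx']))@np.array([uv[0],uv[1],1.]); p=np.array(c['xyz'],float)
    return p+d*(z-p[2])/d[2]
def proj(c,P):
    q=np.array(c['mtx'])@(_R(c).T@(np.array(P,float)-np.array(c['xyz']))); return q[:2]/q[2]
def tri(cs,uvs):
    A=np.zeros((3,3));b=np.zeros(3)
    for c,uv in zip(cs,uvs):
        d=_R(c)@np.linalg.inv(np.array(c['mtx']))@np.array([uv[0],uv[1],1.]); d/=np.linalg.norm(d)
        M=np.eye(3)-np.outer(d,d); A+=M; b+=M@np.array(c['xyz'])
    return np.linalg.solve(A,b)
E
python3 - <<'E'
from h import *
print(ctrl.get_state())
for n in('top','side'):
    c=cam(n); cv2.imwrite(f'pics/{n}0.png',c['image']); print(n,c['mtx'],c['xyz'],c['orientation'])
E
```

```text
{'time': 0.0, 'qpos': array([ 1.09299089e+00,  2.87154135e-01,  1.57816138e+00,  5.52680063e-05,
        1.27859995e+00, -1.50025351e-01]), 'dq': array([ 1.14901140e-04,  1.05917843e-06, -8.62269194e-05,  1.87968098e-03,
        9.58126185e-04,  3.32498752e-04]), 'joint_efforts': array([-4.82188079e-04, -4.06004941e+01, -2.92616272e+01, -2.10552794e-04,
        5.94755315e-03,  8.65188326e-06]), 'eef_pos': array([0.21698506, 0.63848883, 0.22996332]), 'tcp_rot': array([ 1.63165120e-01,  9.86598092e-01, -1.09648080e-03, -3.83785181e-04]), 'contact_force': array([0.53926084, 0.25235001, 0.21241333]), 'wrist_torque': array([-0.03585322, -0.01568642, -0.01895009]), 'opening': 1.0030616011119655}
top [[494.60656296   0.         284.07217171]
 [  0.         494.60656296 211.54646108]
 [  0.           0.           1.        ]] [0.20307708 0.04407418 1.36099242] [-0.68324483  0.72110509 -0.08410526  0.07816817]
side [[388.45531389   0.         277.02840351]
 [  0.         388.45531389 208.55791458]
 [  0.           0.           1.        ]] [ 0.15344598 -0.43798286  0.72820866] [ 0.88729975 -0.28130083  0.1047676  -0.35013247]
```

View pics/top0.png

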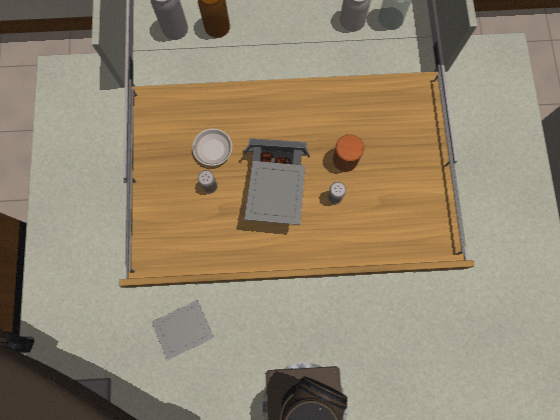

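View pics/side0.png

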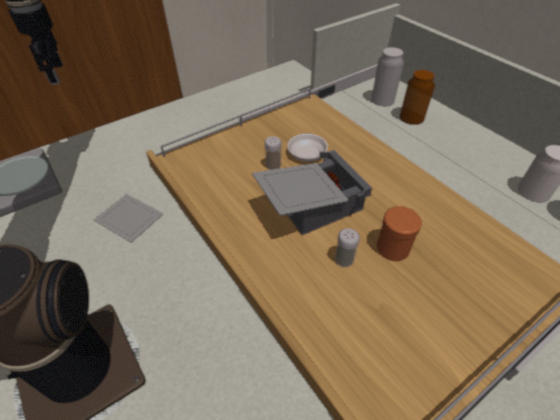

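The top view shows the container with the lid centred near (275,192), the hood at (277,148), the dish (212,147), shakers at (207,181) and (338,192), and the tin (349,152). The small look-alike lid at (183,328) lies on the work surface. In the side view the lid is near (300,187) and the hood near (345,175). Next I'll zoom in.

```bash
python3 - <<'E'
import cv2
for n,(x,y,w,h) in dict(top=(225,125,100,115),side=(240,140,140,95)).items():
    s=5.2
    i=cv2.imread(f'pics/{n}0.png')[y:y+h,x:x+w]
    i=cv2.resize(i,None,fx=s,fy=s,interpolation=cv2.INTER_CUBIC)
    for k in range(0,w,10): cv2.putText(i,str(x+k),(int(k*s),8),0,.3,(0,255,255)); cv2.line(i,(int(k*s),10),(int(k*s),16),(0,255,255))
    for k in range(10,h,10): cv2.putText(i,str(y+k),(0,int(k*s)+4),0,.3,(0,255,255)); cv2.line(i,(20,int(k*s)),(26,int(k*s)),(0,255,255))
    cv2.imwrite(f'pics/{n}0c.png',i)
E
```

```text
(no output)
```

View pics/top0c.png

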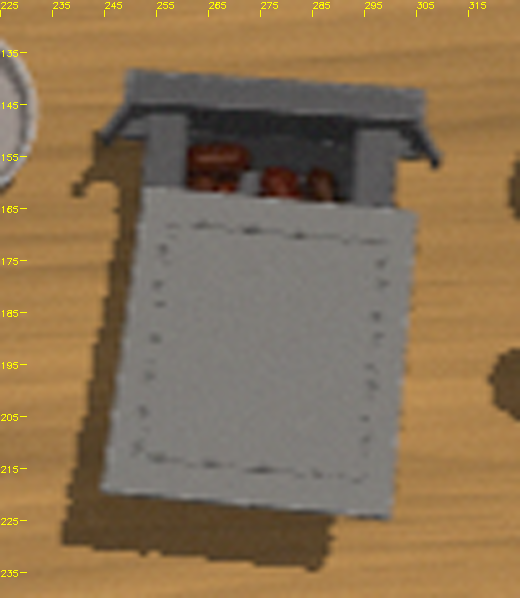

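View pics/side0c.png

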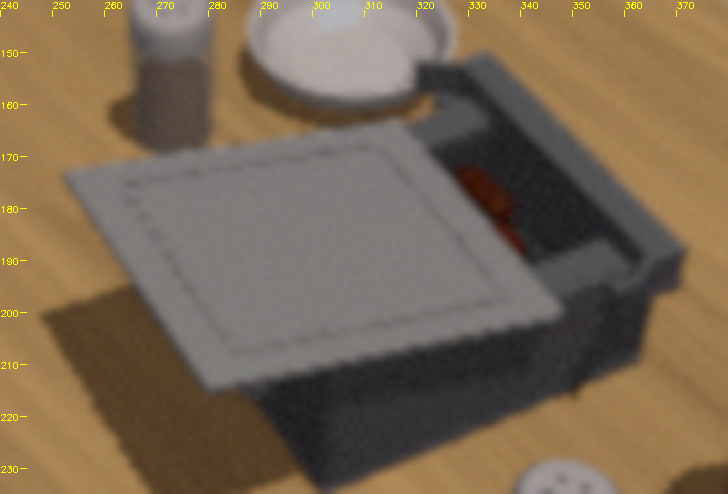

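```bash
python3 - <<'E'
from h import *
T=cam('top');S=cam('side')
f=lambda o,p:(o[0]+p[0]/5.2-.5,o[1]+p[1]/5.2-.5)
t=[f((225,125),p) for p in[(145,187),(416,212),(390,518),(103,488)]]
s=[f((240,140),p) for p in[(405,122),(563,313),(210,390),(65,175)]]
P=[]
for n,a,b in zip(['FL','FR','NR','NL'],t,s):
    p=tri([T,S],[a,b]);P.append(p);print(n,p.round(4),(proj(T,p)-a).round(1),(proj(S,p)-b).round(1))
P=np.array(P); print('center',P.mean(0).round(4)); 
x=(P[0]+P[1]-P[2]-P[3])/2; y=(P[0]+P[3]-P[1]-P[2])/2
print('len',np.linalg.norm(x),np.linalg.norm(y),'yaw',np.arctan2(x[1],x[0]),np.arctan2(-y[0],y[1]),'slope',x[2]/np.linalg.norm(x))
# hood front top edge ends, z=.124
for nm,p,z in[('frontL',(127,97),.124),('frontR',(425,118),.124),('backL',(128,70),.124),('backR',(425,90),.124),('tipL',(103,141),.124),('tipR',(438,166),.124)]:
    print(nm,onz(T,f((225,125),p),z).round(4))
for nm,p in[('backL',(487,52)),('backR',(687,248))]: print('side',nm,onz(S,f((240,140),p),.124).round(4))
# lower corner of container
for nm,p in [('cornerNR',(322,490))]: print(nm,onz(S,f((240,140),p),.04))
E
```

```text
FL [0.6398 0.1015 0.1125] [ 0.2 -0.4] [-0.5  0.1]
FR [ 0.6171 -0.035   0.1136] [-0.1  0.2] [ 0.2 -0.1]
NR [ 0.4516 -0.0106  0.1494] [-0.1  0.2] [ 0.2 -0.1]
NL [0.4734 0.1269 0.1489] [-0.1  0.4] [ 0.4 -0.1]
center [0.5455 0.0457 0.1311]
len 0.17162449707907396 0.1388147436315532 yaw -0.14926223204599903 -0.16081882868483374 slope -0.21047893485052974
frontL [0.6835 0.1087 0.124 ]
frontR [ 0.6641 -0.0424  0.124 ]
backL [0.6981 0.1077 0.124 ]
backR [ 0.6792 -0.0434  0.124 ]
tipL [0.6604 0.1218 0.124 ]
tipR [ 0.638  -0.0474  0.124 ]
side backL [0.6955 0.1081 0.124 ]
side backR [ 0.6779 -0.0435  0.124 ]
cornerNR [ 0.51345554 -0.0062929   0.04      ]
```

Container yaw comes out at about -0.125 rad with its origin near (0.606, 0.042). The lid is about 55 mm too far forward, 4 mm to the right and 0.03 rad askew. I'll turn the tool parallel to the container, straddle the clip with open fingers and push the near edge.

Emit:
send_rows:
  translation:
    - [0,0,0]
    - [0,0,0]
    - [0,0,0]
    - [-0.65,-0.95,0]
    - [-0.65,-0.95,0]
  rotation:
    - [0,0,-0.8]
    - [0,0,-0.8]
    - [0,0,-0.7]
    - [0,0,0]
    - [0,0,0]
  grip: [85,85,85,85,85]

```text
time: 0.82
eef_pos: [0.2488, 0.5768, 0.2308]
tcp_rot: [0.063, 0.998, -0.0, -0.0]
contact_force: [0.4, 0.2, -0.2]
opening: 0.991
```

Emit:
send_rows:
  translation:
    - [-0.65,-0.95,0]
    - [-0.65,-0.95,0]
    - [-0.65,-0.95,0]
    - [-0.65,-0.95,0]
    - [-0.65,-0.95,0]
  rotation:
    - [0,0,0]
    - [0,0,0]
    - [0,0,0]
    - [0,0,0]
    - [0,0,0]
  grip: [85,85,85,85,85]

```text
time: 1.45
eef_pos: [0.3277, 0.4227, 0.2312]
tcp_rot: [0.063, 0.998, -0.0, -0.0]
contact_force: [0.1, 0.1, -1.0]
opening: 0.997
```

Emit:
send_rows:
  translation:
    - [-0.65,-0.95,0]
    - [-0.65,-0.95,0]
    - [-0.65,-0.95,0]
    - [-0.65,-0.95,0]
    - [0,0,0]
  rotation:
    - [0,0,0]
    - [0,0,0]
    - [0,0,0]
    - [0,0,0]
    - [0,0,0]
  grip: [85,85,85,85,85]

```text
time: 2.08
eef_pos: [0.391, 0.2995, 0.2312]
tcp_rot: [0.065, 0.998, -0.0, -0.0]
contact_force: [0.6, -0.1, 0.5]
opening: 0.996
```

```bash
cat >> h.py <<'E'
O=np.array([.606,.042,.04]); TH=-.125
def incont(p): return R.from_euler('z',-TH).apply(np.array(p)-O)
def world(p): return R.from_euler('z',TH).apply(np.array(p))+O
def rep(target=None):
    s=ctrl.get_state(); M=R.from_quat(s['tcp_rot']).as_matrix()
    print('t',round(s['time'],2),'tcp',s['eef_pos'].round(4),'cont',(incont(s['eef_pos'])*1e3).round(1),'F',R.from_euler('z',-TH).apply(s['contact_force']).round(1),'op',round(s['opening'],2))
    print('tooly yaw err',round(np.arctan2(-M[0,1],M[1,1])-TH,4),'tilt',M[:2,2].round(3))
    if target is not None: print('units',(M.T@(world(target)-s['eef_pos'])/.03).round(2))
E
python3 -c "
from h import *
rep([-.170,-.003,.16])"
```

```text
t 2.08 tcp [0.391  0.2995 0.2312] cont [-245.4  228.6  191.2] F [ 0.6 -0.1  0.5] op 1.0
tooly yaw err -0.0054 tilt [-0. -0.]
units [-2.56 -7.71  1.04]
```

Emit:
send_rows:
  translation:
    - [-0.4,-0.86,0]
    - [-0.4,-0.86,0]
    - [-0.4,-0.86,0]
    - [-0.4,-0.86,0]
    - [-0.4,-0.86,0]
  rotation:
    - [0,0,0]
    - [0,0,0]
    - [0,0,0]
    - [0,0,0]
    - [0,0,0]
  grip: [85,85,85,85,85]

```text
time: 2.7
eef_pos: [0.4334, 0.1654, 0.2313]
tcp_rot: [0.063, 0.998, 0.0, -0.0]
contact_force: [0.4, -0.8, 0.9]
opening: 0.992
```

Emit:
send_rows:
  translation:
    - [-0.14,-0.86,0]
    - [-0.14,-0.86,0]
    - [-0.14,-0.86,0]
    - [-0.14,-0.83,0]
    - [0,0,0]
  rotation:
    - [0,0,0]
    - [0,0,0]
    - [0,0,0]
    - [0,0,0]
    - [0,0,0]
  grip: [85,85,85,85,85]

```text
time: 3.32
eef_pos: [0.4372, 0.0615, 0.2313]
tcp_rot: [0.064, 0.998, 0.0, 0.0]
contact_force: [0.1, -0.2, 0.2]
opening: 0.997
```

```bash
python3 -c "
from h import *
rep([-.170,-.003,.062])"
```

```text
t 3.33 tcp [0.4372 0.0615 0.2313] cont [-169.9   -1.7  191.3] F [ 0.1 -0.2  0.2] op 1.0
tooly yaw err -0.0039 tilt [0. 0.]
units [ 0.   -0.05  4.31]
```

Emit:
send_rows:
  translation:
    - [0,-0.05,0.85]
    - [0,0,0.85]
    - [0,0,0.85]
    - [0,0,0.85]
    - [0,0,0.85]
  rotation:
    - [0,0,0]
    - [0,0,0]
    - [0,0,0]
    - [0,0,0]
    - [0,0,0]
  grip: [85,85,85,85,85]

```text
time: 3.95
eef_pos: [0.4369, 0.0617, 0.1031]
tcp_rot: [0.063, 0.998, 0.0, 0.0]
contact_force: [0.3, 0.3, 0.2]
opening: 0.999
```

```bash
cat >> h.py <<'E'
def crop(c,name,x,y,w,h,s=5.):
    i=cv2.resize(c['image'][y:y+h,x:x+w],None,fx=s,fy=s,interpolation=cv2.INTER_CUBIC)
    for k in range(0,w,10): cv2.putText(i,str(x+k),(int(k*s),8),0,.3,(0,255,255)); cv2.line(i,(int(k*s),10),(int(k*s),16),(0,255,255))
    for k in range(10,h,10): cv2.putText(i,str(y+k),(0,int(k*s)+4),0,.3,(0,255,255)); cv2.line(i,(20,int(k*s)),(26,int(k*s)),(0,255,255))
    cv2.imwrite(f'pics/{name}.png',i)
E
python3 -c "
from h import *
rep([-.170,-.003,.062])
crop(cam('side'),'side1',225,100,155,115)"
```

```text
t 3.95 tcp [0.4369 0.0617 0.1031] cont [-170.2   -1.6   63.1] F [0.3 0.4 0.2] op 1.0
tooly yaw err -0.001 tilt [0.    0.001]
units [-0.01 -0.05  0.04]
```

View pics/side1.png

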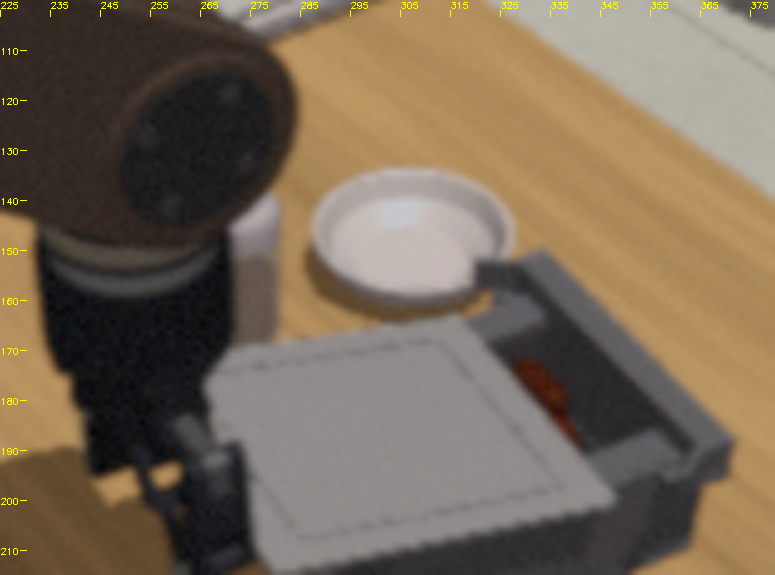

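The fingers stand clear in front of the lid's near edge, around (265,195), with the lid unmoved. Starting the push.

Emit:
send_rows:
  translation:
    - [-0.2,0,0]
    - [-0.2,0,0]
    - [-0.2,0,0]
    - [-0.2,0,0]
    - [0,0,0]
  rotation:
    - [0,0,0]
    - [0,0,0]
    - [0,0,0]
    - [0,0,0]
    - [0,0,0]
  grip: [85,85,85,85,85]

```text
time: 4.62
eef_pos: [0.4616, 0.057, 0.1043]
tcp_rot: [0.064, 0.998, -0.0, 0.001]
contact_force: [-0.2, -0.2, -0.3]
opening: 0.997
```

Emit:
send_rows:
  translation:
    - [-0.2,0.02,0]
    - [-0.2,0.02,0]
    - [-0.2,0.02,0]
    - [-0.2,0.02,0]
    - [0,0,0]
  rotation:
    - [0,0,0]
    - [0,0,0]
    - [0,0,0]
    - [0,0,0]
    - [0,0,0]
  grip: [85,85,85,85,85]

```text
time: 5.25
eef_pos: [0.4856, 0.0565, 0.104]
tcp_rot: [0.064, 0.998, -0.0, 0.0]
contact_force: [-0.5, 0.6, -0.3]
opening: 0.995
```

```bash
python3 -c "
from h import *
rep([-.099,-.0,.062])
crop(cam('side'),'side2',225,130,155,95)
crop(cam('top'),'top2',225,120,110,115)
i=cv2.imread('pics/side2.png');j=cv2.imread('pics/top2.png');j=cv2.resize(j,None,fx=.8,fy=.8);i=cv2.resize(i,None,fx=.46,fy=.46)
o=np.zeros((460,800,3),np.uint8);o[:j.shape[0],:j.shape[1]]=j;o[:i.shape[0],442:442+i.shape[1]]=i
cv2.imwrite('pics/both2.png',o)"
```

```text
t 5.25 tcp [0.4856 0.0565 0.104 ] cont [-121.3   -0.7   64. ] F [-0.6  0.6 -0.3] op 1.0
tooly yaw err -0.0022 tilt [ 0.001 -0.   ]
units [-0.74  0.02  0.07]
```

View pics/both2.png

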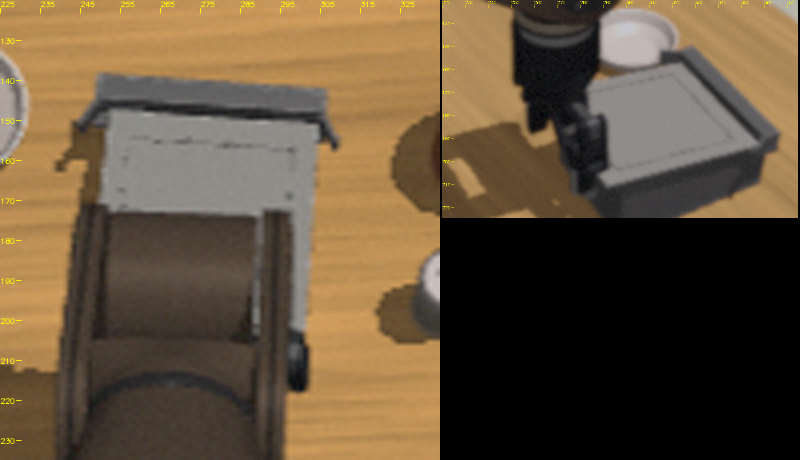

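The lid follows the fingers. Its far edge now lies just before the lip (top row about 148), near parallel and centred between the cheeks. I'll push on slowly.

Emit:
send_rows:
  translation:
    - [-0.1,0,0]
    - [-0.1,0,0]
    - [-0.1,0,0]
    - [-0.1,0,0]
    - [0,0,0]
  rotation:
    - [0,0,0]
    - [0,0,0]
    - [0,0,0]
    - [0,0,0]
    - [0,0,0]
  grip: [85,85,85,85,85]

```text
time: 5.98
eef_pos: [0.4973, 0.0549, 0.104]
tcp_rot: [0.064, 0.998, -0.0, 0.0]
contact_force: [-0.3, 0.3, -0.0]
opening: 0.992
```

Emit:
send_rows:
  translation:
    - [-0.08,0,0]
    - [-0.08,0,0]
    - [0,0,0]
  rotation:
    - [0,0,0]
    - [0,0,0]
    - [0,0,0]
  grip: [85,85,85]

```text
time: 6.35
eef_pos: [0.5018, 0.0544, 0.1039]
tcp_rot: [0.064, 0.998, -0.0, 0.0]
contact_force: [-0.1, 0.2, 0.2]
opening: 0.996
```

```bash
python3 -c "
from h import *
rep([-.099,-.0,.062])"
```

```text
t 6.35 tcp [0.5018 0.0544 0.1039] cont [-104.9   -0.7   63.9] F [-0.1  0.2  0.2] op 1.0
tooly yaw err -0.0022 tilt [ 0. -0.]
units [-0.2   0.02  0.06]
```

Emit:
send_rows:
  translation:
    - [-0.07,0,0]
    - [-0.07,0,0]
    - [0,0,0]
  rotation:
    - [0,0,0]
    - [0,0,0]
    - [0,0,0]
  grip: [85,85,85]

```text
time: 6.72
eef_pos: [0.5021, 0.0542, 0.1025]
tcp_rot: [0.063, 0.998, -0.0, -0.005]
contact_force: [-8.1, 0.0, 3.9]
opening: 0.996
```

Emit:
send_rows:
  translation:
    - [-0.06,0,0]
    - [0,0,0]
  rotation:
    - [0,0,0]
    - [0,0,0]
  grip: [85,85]

```text
time: 6.98
eef_pos: [0.5021, 0.0542, 0.1018]
tcp_rot: [0.063, 0.998, -0.0, -0.008]
contact_force: [-12.9, -0.4, 4.9]
opening: 0.993
```

```bash
python3 -c "
from h import *
rep([-.099,-.0,.062])
c=cam('side');crop(c,'side3',250,135,130,95,6)"
```

```text
t 6.97 tcp [0.5021 0.0542 0.1018] cont [-104.6   -0.8   61.8] F [-12.7  -2.    4.9] op 0.99
tooly yaw err -0.0012 tilt [-0.016  0.001]
units [-0.19  0.03 -0.01]
```

View pics/side3.png

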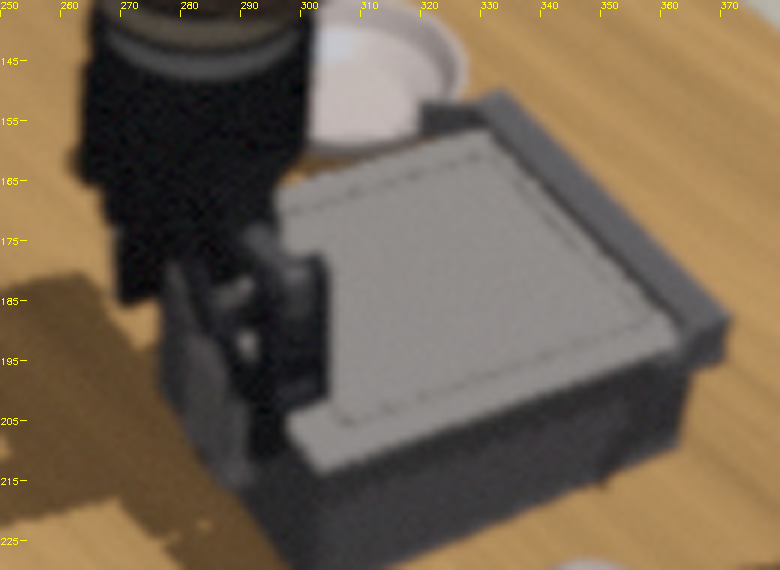

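```bash
python3 - <<'E'
from h import *
c=cam('side');t=cam('top')
f=lambda p:(250+p[0]/6-.5,135+p[1]/6-.5)
g=lambda p:(225+p[0]/5.2-.5,125+p[1]/5.2-.5)
for nm,p,z in[('dash',(497,155),.116),('dash',(655,322),.116),('dash',(575,245),.116),('nearR',(320,474),.128),('nearR',(320,474),.121),('hoodbackL',(503,92),.124),('hoodbackR',(733,315),.124)]: print(nm,z,(incont(onz(c,f(p),z))*1e3).round(1))
P=np.array([.5455,.0457,.1311]) # initial lid pose: dash inset
for p in [(255,231),(302,236)]: print('dash0 from lid centre, container', ((incont(onz(t,g(p),.117))-incont(P))*1e3).round(1))
E
```

```text
dash 0.116 [62.  50.8 76. ]
dash 0.116 [ 60.7 -58.5  76. ]
dash 0.116 [58.8 -8.8 76. ]
nearR 0.128 [-94.7 -74.5  88. ]
nearR 0.121 [-91.3 -69.1  81. ]
hoodbackL 0.124 [80.2 75.5 84. ]
hoodbackR 0.124 [ 82.4 -75.4  84. ]
dash0 from lid centre, container [ 64.5   9.5 -14.1]
dash0 from lid centre, container [ 63.6 -14.5 -14.1]
```

The lid stopped hard at 13 N. Its dashed line sits at container x of about 60 and its near edge at about -92, so the far edge is under the lip and against the far wall. My x frame appears about 3 mm off. I'll back off, lift, move over the near edge and press with both open fingers, one on either side of the clip.

Emit:
send_rows:
  translation:
    - [0.3,0,0]
    - [0.3,0,0]
    - [0,0,-0.8]
    - [0,0,-0.8]
    - [0,0,0]
  rotation:
    - [0,0,0]
    - [0,0,0]
    - [0,0,0]
    - [0,0,0]
    - [0,0,0]
  grip: [85,85,85,85,85]

```text
time: 7.75
eef_pos: [0.4915, 0.0558, 0.1543]
tcp_rot: [0.063, 0.998, -0.0, 0.003]
contact_force: [1.0, 0.4, -0.3]
opening: 0.993
```

```bash
python3 -c "
from h import *
rep([-.079,-.0,.110])
c=cam('side');crop(c,'side4',250,135,130,95,6)"
```

```text
t 7.75 tcp [0.4915 0.0558 0.1543] cont [-115.4   -0.6  114.3] F [ 0.9  0.5 -0.3] op 0.99
tooly yaw err -0.0021 tilt [ 0.006 -0.001]
units [-1.21  0.02  0.15]
```

View pics/side4.png

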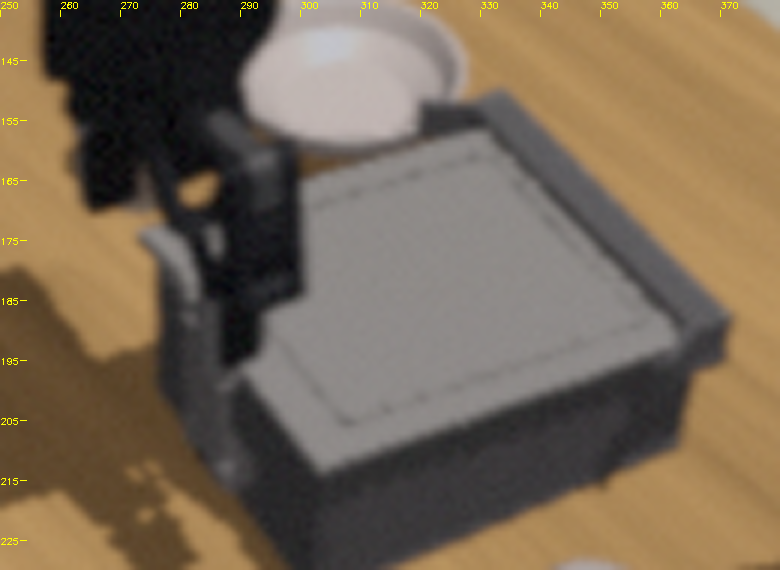

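The lid stayed hooked, and the clip shows at (275–288,173–212) with the lid's near edge standing inside its flare. Now over the near edge and down.

Emit:
send_rows:
  translation:
    - [-0.6,0,0]
    - [-0.6,0,0]
    - [0,0,0.4]
    - [0,0,0.3]
    - [0,0,0]
  rotation:
    - [0,0,0]
    - [0,0,0]
    - [0,0,0]
    - [0,0,0]
    - [0,0,0]
  grip: [85,85,85,85,85]

```text
time: 8.43
eef_pos: [0.5234, 0.0516, 0.1286]
tcp_rot: [0.063, 0.998, 0.0, -0.002]
contact_force: [-0.4, 0.0, 0.5]
opening: 0.997
```

Emit:
send_rows:
  translation:
    - [0,0,0.15]
    - [0,0,0.15]
    - [0,0,0.1]
    - [0,0,0]
  rotation:
    - [0,0,0]
    - [0,0,0]
    - [0,0,0]
    - [0,0,0]
  grip: [85,85,85,85]

```text
time: 8.93
eef_pos: [0.5252, 0.0514, 0.1186]
tcp_rot: [0.064, 0.998, 0.0, -0.0]
contact_force: [0.6, -0.4, 0.2]
opening: 0.994
```

```bash
python3 -c "
from h import *
rep([-.079,-.0,.062])"
```

```text
t 8.93 tcp [0.5252 0.0514 0.1186] cont [-81.4  -0.8  78.6] F [ 0.7 -0.3  0.2] op 0.99
tooly yaw err -0.0021 tilt [-0.001  0.   ]
units [-0.08  0.03  0.55]
```

Emit:
send_rows:
  translation:
    - [0,0,0.1]
    - [0,0,0.1]
    - [0,0,0]
  rotation:
    - [0,0,0]
    - [0,0,0]
    - [0,0,0]
  grip: [85,85,85]

```text
time: 9.3
eef_pos: [0.5255, 0.0513, 0.113]
tcp_rot: [0.063, 0.998, -0.0, 0.0]
contact_force: [-0.2, -0.7, 1.1]
opening: 0.997
```

Emit:
send_rows:
  translation:
    - [0,0,0.1]
    - [0,0,0.1]
    - [0,0,0]
  rotation:
    - [0,0,0]
    - [0,0,0]
    - [0,0,0]
  grip: [85,85,85]

```text
time: 9.68
eef_pos: [0.5251, 0.0514, 0.1061]
tcp_rot: [0.064, 0.998, 0.0, -0.0]
contact_force: [0.4, 0.1, 0.4]
opening: 0.993
```

```bash
python3 -c "
from h import *
rep([-.079,-.0,.062])"
```

```text
t 9.68 tcp [0.5251 0.0514 0.1061] cont [-81.5  -0.8  66.1] F [0.4 0.2 0.4] op 0.99
tooly yaw err -0.0022 tilt [-0.001  0.   ]
units [-0.08  0.03  0.14]
```

Emit:
send_rows:
  translation:
    - [0,0,0.07]
    - [0,0,0.07]
    - [0,0,0]
  rotation:
    - [0,0,0]
    - [0,0,0]
    - [0,0,0]
  grip: [85,85,85]

```text
time: 10.05
eef_pos: [0.5253, 0.0514, 0.1024]
tcp_rot: [0.064, 0.998, 0.0, -0.0]
contact_force: [-0.3, 0.6, 0.4]
opening: 0.993
```

```bash
python3 -c "
from h import *
rep([-.079,-.0,.062])
c=cam('side');crop(c,'side5',250,135,130,95,6)"
```

```text
t 10.05 tcp [0.5253 0.0514 0.1024] cont [-81.2  -0.8  62.4] F [-0.3  0.6  0.4] op 0.99
tooly yaw err -0.0021 tilt [-0.  0.]
units [-0.07  0.03  0.01]
```

View pics/side5.png

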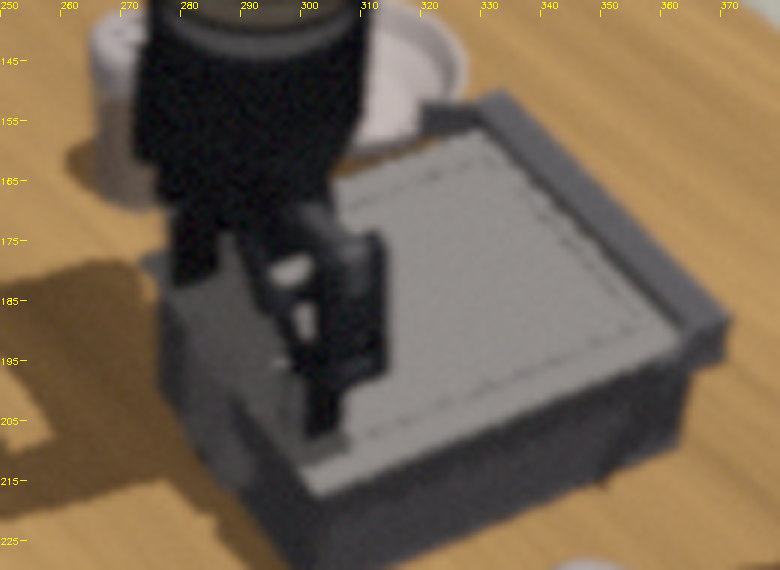

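The right near corner has dropped from row 213.7 to 217.7 (roughly 8 mm), so the fingers are bearing on the lid and swinging it down. I'll press on.

Emit:
send_rows:
  translation:
    - [0,0,0.07]
    - [0,0,0.07]
    - [0,0,0]
  rotation:
    - [0,0,0]
    - [0,0,0]
    - [0,0,0]
  grip: [85,85,85]

```text
time: 10.48
eef_pos: [0.5256, 0.0514, 0.1019]
tcp_rot: [0.063, 0.998, -0.0, -0.001]
contact_force: [-9.4, -1.0, 18.7]
opening: 1.0
```

Emit:
send_rows:
  translation:
    - [0,0,0.07]
    - [0,0,0]
  rotation:
    - [0,0,0]
    - [0,0,0]
  grip: [85,85]

```text
time: 10.72
eef_pos: [0.5256, 0.0514, 0.1019]
tcp_rot: [0.063, 0.998, -0.0, -0.001]
contact_force: [-14.7, -0.4, 27.3]
opening: 0.999
```

It is rigid at 27 N with the tips about where a flat lid would stop them. Lifting off to check.

Emit:
send_rows:
  translation:
    - [0,0,-0.3]
    - [0,0,-0.8]
    - [0,0,-0.9]
    - [0.5,0,-0.9]
    - [0.8,0,-0.5]
  rotation:
    - [0,0,0]
    - [0,0,0]
    - [0,0,0]
    - [0,0,0]
    - [0,0,0]
  grip: [85,85,85,85,85]

```text
time: 11.35
eef_pos: [0.4873, 0.0562, 0.1999]
tcp_rot: [0.064, 0.998, -0.0, 0.001]
contact_force: [0.2, -0.4, -0.5]
opening: 0.992
```

Emit:
send_rows:
  translation:
    - [0.5,0.9,0]
    - [0,0.9,0]
    - [0,0.9,0]
    - [0,0.9,0]
    - [0,0.9,0]
  rotation:
    - [0,0,0]
    - [0,0,0]
    - [0,0,0]
    - [0,0,0]
    - [0,0,0]
  grip: [85,85,85,85,85]

```text
time: 11.98
eef_pos: [0.4889, 0.193, 0.198]
tcp_rot: [0.064, 0.998, -0.0, -0.0]
contact_force: [0.5, 0.6, 0.1]
opening: 0.999
```

```bash
python3 -c "
from h import *
rep()
c=cam('side');crop(c,'side6',250,135,130,95,6);cv2.imwrite('pics/side6f.png',c['image'])
c=cam('top');crop(c,'top6',190,120,180,110,4.4);cv2.imwrite('pics/top6f.png',c['image'])"
```

```text
t 11.97 tcp [0.4889 0.193  0.198 ] cont [-135.   135.2  158. ] F [0.4 0.7 0.1] op 1.0
tooly yaw err -0.0021 tilt [-0. -0.]
```

View pics/side6.png

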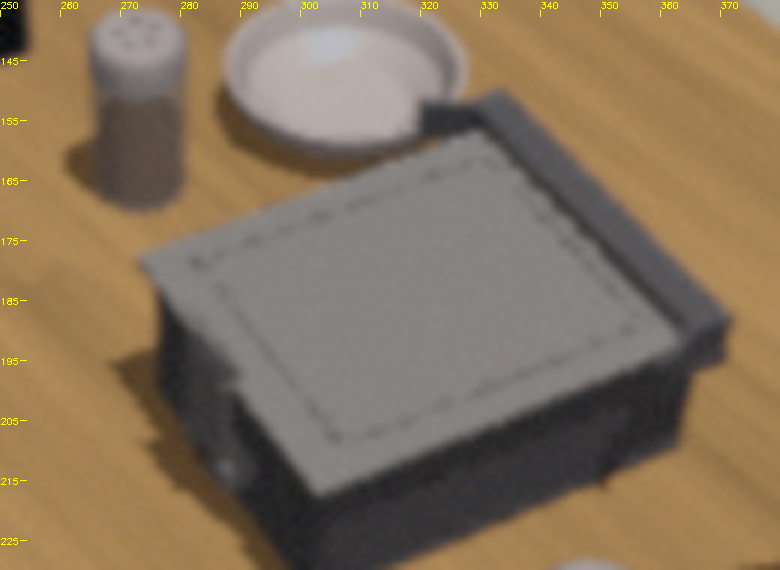

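View pics/top6.png

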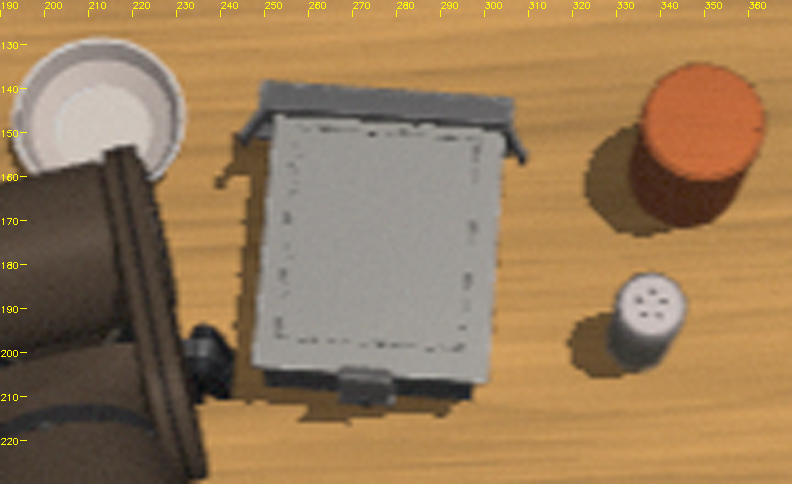

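The side view shows the lid flat under the hood with near corners at (303,217.8) and (273,178.8). The top view shows the lid between the cheeks, with the clip at its front edge, (273,207). The bystanders are in place. Next: triangulating the corners and checking the bystanders by image difference.

```bash
python3 - <<'E'
from h import *
S=cam('side');T=cam('top')
g=lambda p:(190+p[0]/4.4-.5,120+p[1]/4.4-.5); f=lambda p:(250+p[0]/6-.5,135+p[1]/6-.5)
for n,a,b in[('NR',(488,384),(320,497)),('NL',(252,366),(138,263))]:
    p=tri([T,S],[g(a),f(b)]); print(n,p.round(4),(incont(p)*1e3).round(1),(proj(T,p)-g(a)).round(1))
for n,a,c in(('top','pics/top0.png',T),('side','pics/side0.png',S)):
    d=cv2.absdiff(cv2.imread(a),c['image']).max(2)
    bx=dict(top=dict(tin=(330,130,370,175),shB=(325,178,350,207),dishTop=(190,128,235,150)),side=dict(tin=(375,205,425,262),shB=(333,226,362,268),shA=(264,136,283,170),dish=(286,134,318,160)))[n]
    for k,(x0,y0,x1,y1) in bx.items(): print(n,k,'changed px',int((d[y0:y1,x0:x1]>40).sum()),'of',(x1-x0)*(y1-y0))
E
```

```text
NR [ 0.5055 -0.0176  0.1119] [-92.3 -71.6  71.9] [-0.  0.]
NL [0.5238 0.1216 0.11  ] [-91.5  68.7  70. ] [-0.1  0.3]
top tin changed px 0 of 1800
top shB changed px 0 of 725
top dishTop changed px 0 of 990
side tin changed px 0 of 2850
side shB changed px 0 of 1218
side shA changed px 2 of 646
side dish changed px 0 of 832
```

```bash
python3 -c "
from h import *
rep(); print(ticket.sign_off())"
```

```text
t 12.18 tcp [0.4887 0.1921 0.1979] cont [-135.1  134.3  157.9] F [-0.4 -0.1  0.3] op 1.0
tooly yaw err -0.001 tilt [-0.001 -0.001]
the job is handed in; nothing more can be done
None
```

The date container is closed and the job was handed in at 12.2 s, with the gripper clear and touching nothing. I pushed the lid back with the open fingers on either side of the clip until it stopped at about 13 N with its far edge under the lip. I then pressed the near edge down with both fingers until it was rigid at about 27 N, and lifted off.

**Lid:** after release the two near corners measured 70 and 72 mm above the container's underside. Closed is 75 mm and standing on the clip is about 88 mm, so the lid is flat. It stayed flat with the gripper away.

**Snap:** I saw no force peak. The lid was already down in the picture taken before the final press, so the clip must have passed between readings. That it is snapped home rests on the measured height and the pictures.

**Position:** the near edge measured 92 mm in front of the container's centre, against 91 mm nominal. My container x frame seemed about 3 mm off, judging by where the back of the hood appeared.

**Bystanders:** image differences showed no change at the tin or shaker B. The dish and shaker A were partly hidden, but what was in view was unchanged (at most 2 stray pixels).

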